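# Move the bench instruments from the drying rack to the bench rack in the same order

## Task

Move the four washed dental-lab instruments from the steel drying rack to the empty wooden bench rack, keeping the same left-to-right order they have now, each lying in both its front and its rear notch with its working end away from the robot as it does now. Do not knock the mounted plaster models that stand between the racks.

Things in the scene. Friction and masses are not known exactly. Their poses are not given: they have to be found in the camera images.
- plaster_knife: Plaster knife, 90 g: round wooden handle 20 mm thick, from 62 mm behind to 50 mm ahead of the origin; short steel blade 25 mm wide, tip 113 mm ahead. Seated, its axis is 14 mm above the notch bottom. Origin (grip here): on the handle axis, within 8 mm of midway between its saddles; +x along it to the working end. Starts level in the drying rack, working end away from the robot.
- wax_knife: Wax knife, 60 g: dark round wooden handle 14 mm thick, 56 mm behind to 50 mm ahead of the origin; blade 12 mm wide, tip 131 mm ahead; small spoon ends 98 mm behind. Seated, its axis is 10 mm above the notch bottom. Origin (grip here): on the handle axis, within 8 mm of midway between its saddles; +x along it to the working end. Starts level in the drying rack, working end away from the robot.
- spatula: Mixing spatula, 80 g: grey round plastic handle 17 mm thick, 60 mm behind to 50 mm ahead of the origin; long flat blade 28 mm wide, rounded end 143 mm ahead. Seated, its axis is 12 mm above the notch bottom. Origin (grip here): on the handle axis, within 8 mm of midway between its saddles; +x along it to the working end. Starts level in the drying rack, working end away from the robot.
- carver: Carver, 40 g: slim, all steel, round handle 9 mm thick, 55 mm either side of the origin; leaf blade (working end), tip 103 mm ahead; small ball ends 77 mm behind. Seated, its axis is 6.5 mm above the notch bottom. Origin (grip here): on the handle axis, within 8 mm of midway between its saddles; +x along it to the working end. Starts level in the drying rack, working end away from the robot.
- notch_1: Bench-rack notch 1 from the robot's left (leftmost), empty: dark silicone V saddles (45 degree sides, 15 mm deep, 30 mm wide at the top) 35 mm before and behind the origin; the 60 mm between them is open for fingers. A round handle let go within 7 mm of the middle slides to it. Origin: V bottom, midway between the saddles, 45 mm above the bench; +x away from the robot, +y left.
- notch_2: Bench-rack notch 2 from the robot's left (second), empty: dark silicone V saddles (45 degree sides, 15 mm deep, 30 mm wide at the top) 35 mm before and behind the origin; the 60 mm between them is open for fingers. A round handle let go within 7 mm of the middle slides to it. Origin: V bottom, midway between the saddles, 45 mm above the bench; +x away from the robot, +y left.
- notch_3: Bench-rack notch 3 from the robot's left (third), empty: dark silicone V saddles (45 degree sides, 15 mm deep, 30 mm wide at the top) 35 mm before and behind the origin; the 60 mm between them is open for fingers. A round handle let go within 7 mm of the middle slides to it. Origin: V bottom, midway between the saddles, 45 mm above the bench; +x away from the robot, +y left.
- notch_4: Bench-rack notch 4 from the robot's left (rightmost), empty: dark silicone V saddles (45 degree sides, 15 mm deep, 30 mm wide at the top) 35 mm before and behind the origin; the 60 mm between them is open for fingers. A round handle let go within 7 mm of the middle slides to it. Origin: V bottom, midway between the saddles, 45 mm above the bench; +x away from the robot, +y left.
- bench_rack: Fixed pale wooden rack, 120 x 228 mm, four notches 58 mm apart. Origin: middle of its front edge, bench level; +x away from the robot, +y left; notch origins 60 mm behind that edge. The steel drying rack, same measures but a 16 mm rim, holds the four instruments in any order. Either rack may be the left one; centres about 355 mm apart, each turned a little.
- mounted_models: Mounted plaster models: upper and lower cast of tan stone in white plaster between two ochre plates, a round upright tower 58 mm in diameter, 84 mm tall, 300 g, standing loose on the bench between the racks. Origin: centre of its underside, z up.

How it is judged:
At the end, for the whole second after the job is handed in: Each instrument rests in one bench-rack notch, front and rear (15 mm lengthwise, 6 mm sideways, 4 mm of seated height, 7 degrees), working end away from the robot, in the starting left-to-right order (327 to 385 mm from its start), at rest; mounted models upright, within 20 mm ((y of plaster_knife in the frame of notch_1 between -0.006 and 0.006 m or y of plaster_knife in the frame of notch_2 between -0.006 and 0.006 m or y of plaster_knife in the frame of notch_3 between -0.006 and 0.006 m or y of plaster_knife in the frame of notch_4 between -0.006 and 0.006 m) and x of plaster_knife in the frame of bench_rack between 0.045 and 0.075 m and z of plaster_knife in the frame of bench_rack between 0.055 and 0.063 m and angle between the x axis of each of plaster_knife, wax_knife, spatula, carver and the x axis of bench_rack, either way round below 0.12 rad and x of bench_rack in the frame of plaster_knife below -0.02 m and distance of plaster_knife from where it was at the start of the episode between 0.327 and 0.385 m and linear speed of each of plaster_knife, wax_knife, spatula, carver below 0.02 m/s and (y of wax_knife in the frame of notch_1 between -0.006 and 0.006 m or y of wax_knife in the frame of notch_2 between -0.006 and 0.006 m or y of wax_knife in the frame of notch_3 between -0.006 and 0.006 m or y of wax_knife in the frame of notch_4 between -0.006 and 0.006 m) and x of wax_knife in the frame of bench_rack between 0.045 and 0.075 m and z of wax_knife in the frame of bench_rack between 0.051 and 0.059 m and x of bench_rack in the frame of wax_knife below -0.02 m and distance of wax_knife from where it was at the start of the episode between 0.327 and 0.385 m and (y of spatula in the frame of notch_1 between -0.006 and 0.006 m or y of spatula in the frame of notch_2 between -0.006 and 0.006 m or y of spatula in the frame of notch_3 between -0.006 and 0.006 m or y of spatula in the frame of notch_4 between -0.006 and 0.006 m) and x of spatula in the frame of bench_rack between 0.045 and 0.075 m and z of spatula in the frame of bench_rack between 0.053 and 0.061 m and x of bench_rack in the frame of spatula below -0.02 m and distance of spatula from where it was at the start of the episode between 0.327 and 0.385 m and (y of carver in the frame of notch_1 between -0.006 and 0.006 m or y of carver in the frame of notch_2 between -0.006 and 0.006 m or y of carver in the frame of notch_3 between -0.006 and 0.006 m or y of carver in the frame of notch_4 between -0.006 and 0.006 m) and x of carver in the frame of bench_rack between 0.045 and 0.075 m and z of carver in the frame of bench_rack between 0.047 and 0.055 m and x of bench_rack in the frame of carver below -0.02 m and distance of carver from where it was at the start of the episode between 0.327 and 0.385 m and distance of mounted_models from where it was at the start of the episode below 0.02 m and angle between mounted_models's own z axis and vertical below 0.15 rad); the robot touches nothing.
It fails at once if the mounted plaster models are knocked over or pushed more than 20 mm (distance of mounted_models from where it was at the start of the episode above 0.02 m or angle between mounted_models's own z axis and vertical above 0.3 rad).
It also fails if it takes over 115 s, if anything falls off the work surface, if the arm or the gripper's body presses on something with over 40 N, if the wrist force passes 120 N, or if a joint passes its speed limit or range.

## Robot

A 7-joint arm with a two-finger parallel gripper is mounted at the origin on the work surface. World frame = base frame: x ahead of the robot, y to its left, z up, the work surface at z = 0. Lengths are in m, angles in rad, forces in N, time in s.
With the tool pointing down it reaches from about 0.425 to 0.875 m from the base axis. Payload 4.7 kg.
Tool frame: the origin (TCP) lies between the finger pads; the fingertips stand 14 mm ahead of it and the grasp point (between the pads) lies 5 mm behind it; z points along the fingers, y is the line along which they close (so a half turn about z gives the same grasp; the last joint's range is limited). The gripper opens to 87 mm and grips with 3 to 60 N. Pads are 19 mm wide; open, the fingers measure 117 mm over their backs; the gripper's body (75 mm by 190 mm) begins 51 mm behind the grasp point.
Start: joints at [1.263, 0.321, -0.07, 1.45, 0.023, 1.371, -0.057], TCP at [0.206, -0.617, 0.237] pointing down, gripper open.
Joint ranges: [-2.86, 2.86], [-0.3, 2.09], [-1.38, 1.24], [0.06, 2.45], [-1.56, 4.7], [0.09, 2.05], [-2.69, 2.69]. Speed limits (rad/s): [2.57, 2.57, 3.14, 3.14, 3.14, 3.14, 3.14].

## Interface

Orientations are given as a rotation vector (axis times angle).
In Python, from bench import ctrl gives the robot as it stands.
- The arm moves only by the shell command python3 -m inch 'ROWS' [OPENING] [FORCE]. ROWS is JSON, a list of rows, each a list of 6 numbers: the shift along the world's x, y, z in mm, then the turn, a rotation vector about the world's x, y, z in degrees. In form: [[tx, ty, tz, rx, ry, rz], ...]. A call has 1 to 20 rows; each row is the pose to reach, as a shift and turn from the pose commanded when the call began; what a row does not reach only later rows make up. A row lasts 1/8 s, in which the tool goes at most 62.5 mm and 10.7 degrees, less where a joint would pass 70% of its speed; a pose out of reach is approached as far as the arm can. A call with a gripper value outside its range is refused whole. OPENING is the finger opening in mm, from 0 to 87, set as the call begins (- or left out, the last holds). The fingers move at their own pace and stop on an object; FORCE is the grip in N (left out, the last holds). Time passes only in rows, so rows that repeat a pose let the fingers close. It gives the time, the measured TCP pose, the force, the opening and the grip force at its end, in the units of the state.
- ctrl.get_state(): the state, without advancing time (a new reading comes with each control period).
- ctrl.get_image(name): name is "scene" or "top" or "wrist"; returns (picture, depth): 400x640x3 uint8, red, green, blue; 400x640 float32, m along the optical axis (not along the pixel's ray), 0 where there is no reading.
- ctrl.camera_params(name): a dict with "mtx" (3x3 intrinsics, pixels), "T" (4x4, takes a point from camera to world coordinates). Camera axes: x right, y down, z forward; pixel columns grow to the right and rows downward; lengths in m; the calibration is good to about 2 mm. The wrist camera is an equidistant fisheye: a pixel r from the principal point sees the ray r / f radians off the axis. A picture is of the moment at which its call begins: read the wrist's pose just before it. camera_params takes no time and is no camera call; for the wrist camera it gives the pose at the moment of the call.
- ctrl.close_job(): hands the job in; it is judged then, once.
The state is a dict: "time": time; "joint_positions": joint angles; "qd": joint speeds; "joint_torque": joint torques, N m; "position": TCP position; "tool_rot": TCP orientation; "ft_force": force on the tool from outside, world axes, zero at the start; "torque": the same for the moment, N m; "grip_width": opening from 0.0 (shut) to 1.0 (fully open); "grip_force": force on a finger pad.
Only numpy, scipy, OpenCV 4.12 (cv2) and the standard library are available. Lean on these libraries where they do the work, as an engineer would, in place of code of your own. Each camera call takes 0.05 s, during which the arm holds its last target. There are 200 camera calls.

## Working session

There is one attempt and no reset: what is moved stays moved. The work goes in short steps, Python scripts to look and compute and a shell command to move; the robot and the scene stay as the last step left them, time stands still between calls to the robot, and variables do not carry over. Pictures are saved under pics/ and viewed, at most 14 in all, crops included, and the job is handed in when it is done.

```bash
mkdir -p pics; python3 - <<'E'
from bench import ctrl
import cv2,numpy as np
for n in ("top","scene"):
    im,d=ctrl.get_image(n); p=ctrl.camera_params(n)
    np.savez(f"{n}.npz",im=im,d=d,mtx=p["mtx"],T=p["T"])
    cv2.imwrite(f"pics/{n}0.png",im[:,:,::-1]); print(n,p["mtx"],np.round(p["T"],3))
s=ctrl.get_state(); print(s)
E
```

```text
top [[455.64636339   0.         321.08626928]
 [  0.         455.64636339 195.04432855]
 [  0.           0.           1.        ]] [[ 0.018 -0.993  0.114  0.392]
 [-1.    -0.017  0.008  0.016]
 [-0.006 -0.114 -0.993  1.005]
 [ 0.     0.     0.     1.   ]]
scene [[382.63812726   0.         324.94454523]
 [  0.         382.63812726 199.09745025]
 [  0.           0.           1.        ]] [[-0.734  0.512 -0.447  0.852]
 [ 0.679  0.537 -0.5    0.411]
 [-0.016 -0.67  -0.742  0.675]
 [ 0.     0.     0.     1.   ]]
{'time': 0.1, 'joint_positions': array([ 1.26310078,  0.32175125, -0.07009447,  1.45154933,  0.02260376,
        1.37077982, -0.05688206]), 'qd': array([-0.00214568, -0.00288129, -0.00089981, -0.00195926, -0.00029799,
        0.00215959,  0.00132474]), 'joint_torque': array([-6.05891219e-04, -4.92569876e+01, -4.06411244e-01, -3.13399208e+01,
       -6.41270215e-02,  3.94861191e-02,  8.20253331e-05]), 'position': array([ 0.20538925, -0.61620842,  0.23557123]), 'tool_rot': array([-3.09936136e+00, -5.03117273e-01,  5.70591371e-04]), 'ft_force': array([ 0.11269285,  1.16366403, -0.79920135]), 'torque': array([-0.0022528 , -0.00318916, -0.0233502 ]), 'grip_force': 0.0, 'grip_width': 0.9968104242602412}
```

View pics/top0.png

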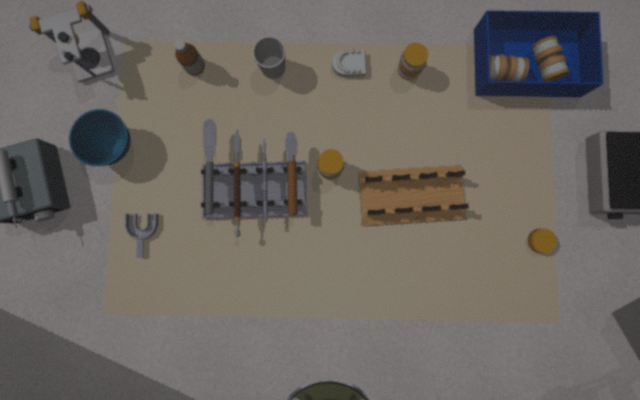

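View pics/scene0.png

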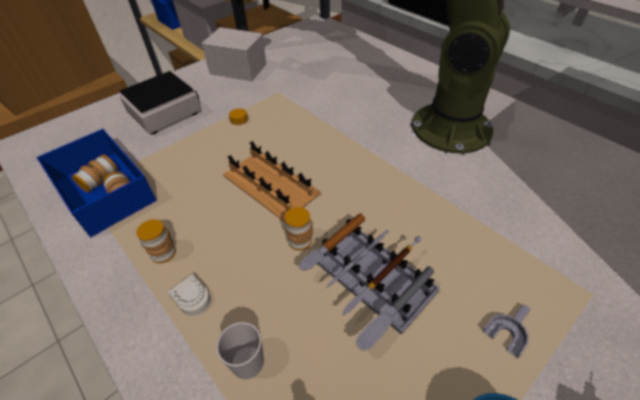

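The top view (up = +x, left = +y) shows, left to right, the spatula (208,170), wax knife (237,185), carver (264,185) and plaster knife (292,180) in the steel rack. The models are at (330,163), close to the steel rack's right edge. The bench rack is on the right, around (414,194). I'll enlarge both racks.

```bash
python3 - <<'E'
import cv2,numpy as np
z=np.load("top.npz"); im=z["im"][:,:,::-1]; im=cv2.convertScaleAbs(im,alpha=1.5)
for n,(x0,y0,w,h,s) in {"L":(190,110,160,135,5),"R":(350,155,130,80,6)}.items():
    c=cv2.resize(im[y0:y0+h,x0:x0+w],None,fx=s,fy=s,interpolation=cv2.INTER_CUBIC)
    c=c[:600,:800]
    for k in range(0,w,10): cv2.putText(c,str(x0+k),(k*s,10),0,.35,(0,255,0)); cv2.line(c,(k*s,12),(k*s,18),(0,255,0))
    for k in range(0,h,10): cv2.putText(c,str(y0+k),(0,k*s+4),0,.35,(0,255,0)); cv2.line(c,(25,k*s),(32,k*s),(0,255,0))
    cv2.imwrite(f"pics/top{n}.png",c)
E
```

```text
(no output)
```

View pics/topL.png

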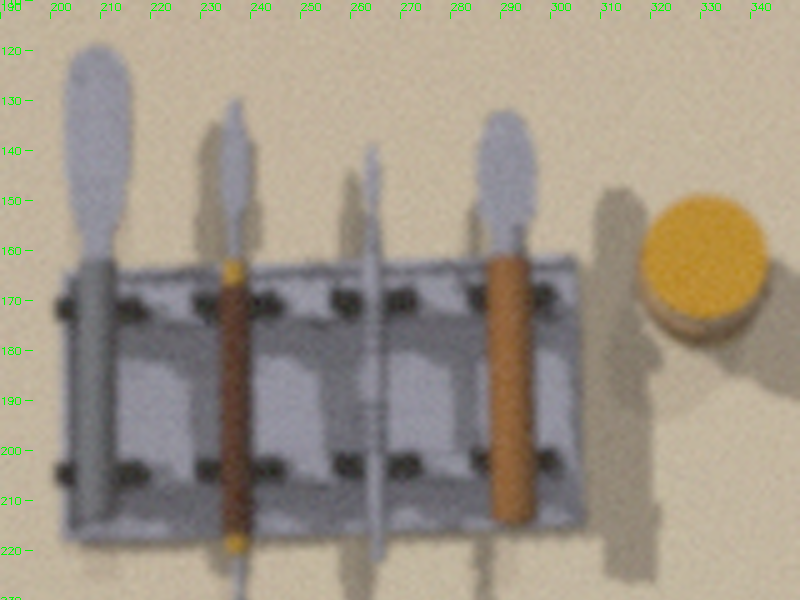

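View pics/topR.png

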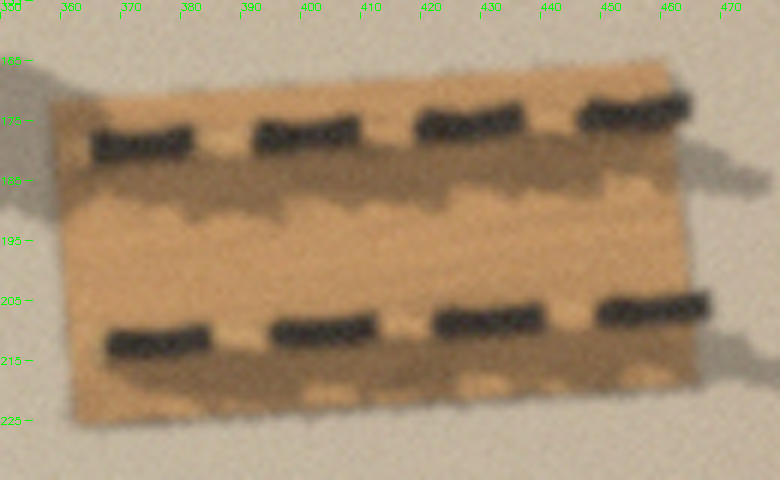

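The left crop gives the handle axes and the right crop the eight saddle blocks. I'll convert these to poses: a rigid fit for the racks, and ray–plane intersection for the instruments.

```bash
cat > h.py <<'E'
import numpy as np, cv2
from scipy.optimize import least_squares
z=np.load("top.npz"); K,T=z["mtx"],z["T"]
def ray(p,h):
    d=T[:3,:3]@np.linalg.solve(K,[p[0],p[1],1]); o=T[:3,3]; return (o+d*(h-o[2])/d[2])[:2]
L=lambda p:(190+p[0]/5-.4,110+p[1]/5-.4)
R=lambda p:(350+p[0]/6-.4,155+p[1]/6-.4)
def fit(P,h=.054):
    W=np.array([ray(p,h) for p in P]); ly=[.087,.029,-.029,-.087]
    M=np.array([(.095,y) for y in ly]+[(.025,y) for y in ly])
    f=lambda q:(np.array([[np.cos(q[2]),-np.sin(q[2])],[np.sin(q[2]),np.cos(q[2])]])@M.T).T+q[:2]
    r=least_squares(lambda q:(f(q)-W).ravel(),[.4,0,0]); e=(f(r.x)-W)*1000
    return r.x,np.sqrt((e**2).mean()),f
E
python3 - <<'E'
from h import *
from bench import ctrl
from scipy.spatial.transform import Rotation as Ro
def notch(q): 
    c,s=np.cos(q[2]),np.sin(q[2]); return [(q[:2]+np.array([c*.06-s*y,s*.06+c*y]))*1000 for y in (.087,.029,-.029,-.087)]
Rp=[R(p) for p in [(142,146),(306,135),(470,124),(634,113),(158,342),(323,332),(488,321),(653,309)]]
q,e,_=fit(Rp); print("bench",q[:2]*1000,np.degrees(q[2]),e); print(np.round(notch(q),1))
Lp=[L(p) for p in [(102,309),(238,305),(374,302),(513,298),(101,474),(240,468),(378,465),(515,461)]]
q,e,_=fit(Lp); print("dry",q[:2]*1000,np.degrees(q[2]),e); print(np.round(notch(q),1))
ins={"spat":((98,262),(90,525),50,-60,.057),"wax":((235,285),(236,535),50,-56,.055),"carv":((373,143),(377,560),103,-77,.0515),"plas":((508,255),(513,525),50,-62,.059)}
for n,(a,b,xa,xb,h) in ins.items():
    a,b=ray(L(a),h)*1000,ray(L(b),h)*1000; d=a-b
    o=b+d*(-xb)/(xa-xb); print(n,np.round(o,1),"yaw",np.degrees(np.arctan2(d[1],d[0])),"len",np.hypot(*d),xa-xb)
d=[ray((330.6-.4,162),.084)*1000]; print("model",d)
s=ctrl.get_state(); m=Ro.from_rotvec(s["tool_rot"]).as_matrix(); print(np.round(m,3),"y-dir deg",np.degrees(np.arctan2(m[1,1],m[0,1])))
E
```

```text
bench [ 450.17500046 -179.51679019] 4.81735536411555 0.31841161951930524
[[ 502.7  -87.8]
 [ 507.5 -145.6]
 [ 512.4 -203.4]
 [ 517.3 -261.2]]
dry [456.58667861 169.19544606] 2.6278182765725306 0.31108997791801113
[[512.5 258.9]
 [515.2 200.9]
 [517.9 143. ]
 [520.5  85. ]]
spat [516.4 261.3] yaw 0.9179760261863698 len 111.46804672242858 110
wax [508.6 201.9] yaw 2.4701701237798606 len 105.9988197923399 106
carv [519.7 143.8] yaw 2.3863864202319043 len 178.44669472056773 180
plas [521.7  86.2] yaw 2.50586189845424 len 114.1435384858383 112
model [array([566.25457265,   6.42954191])]
[[ 0.949  0.316 -0.001]
 [ 0.316 -0.949  0.002]
 [-0.    -0.002 -1.   ]] y-dir deg -71.55928597944069
```

All poses agree well: the fit error is 0.3 mm and the lengths match. I'll go above the plaster knife first; it goes into notch 4.

```bash
python3 -m inch '[[34,33,0,0,0,-8],[68,66,0,0,0,-16],[102,100,0,0,0,-16],[137,133,0,0,0,-16],[171,167,0,0,0,-16],[205,200,0,0,0,-16],[240,234,0,0,0,-16],[274,267,0,0,0,-16],[280,320,0,0,0,-16],[285,375,0,0,0,-16],[290,430,0,0,0,-16],[295,485,0,0,0,-16],[300,540,0,0,0,-16],[305,595,0,0,0,-16],[310,650,-20,0,0,-16],[316,703,-60,0,0,-16],[316,703,-100,0,0,-16],[316,703,-100,0,0,-16],[316,703,-100,0,0,-16],[316,703,-100,0,0,-16]]' 45 30
python3 - <<'E'
from bench import ctrl
import cv2,numpy as np
from scipy.spatial.transform import Rotation as Ro
s=ctrl.get_state(); m=Ro.from_rotvec(s["tool_rot"]).as_matrix();print(s["time"],s["position"],np.degrees(np.arctan2(m[1,1],m[0,1])))
im,d=ctrl.get_image("wrist"); cv2.imwrite("pics/w1.png",cv2.convertScaleAbs(im[:,:,::-1],alpha=1.5))
E
```

```text
time: 2.6
position: [0.523, 0.0855, 0.1385]
tool_rot: [3.141, 0.064, 0.005]
ft_force: [0.3, 0.8, -0.0]
grip_width: 0.518
grip_force: 0.0
2.6 [0.52298596 0.08551654 0.13854805] -87.66896353994277
```

View pics/w1.png

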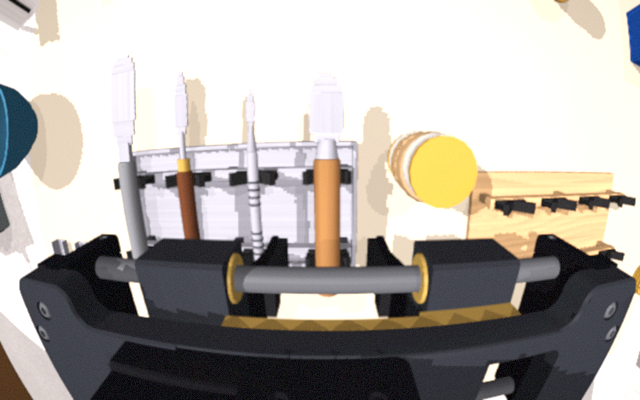

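The wrist view shows the plaster knife handle (x≈327) centred between the fingers (x≈275 and 378). The models at (440,170) are clear. I'll descend, grip and lift.

```bash
python3 -m inch '[[0,0,-30,0,0,0],[0,0,-60,0,0,0],[0,0,-84,0,0,0],[0,0,-84,0,0,0],[0,0,-84,0,0,0]]'
python3 -m inch '[[0,0,0,0,0,0],[0,0,0,0,0,0],[0,0,0,0,0,0],[0,0,0,0,0,0],[0,0,0,0,0,0],[0,0,0,0,0,0]]' 0 30
python3 -m inch '[[0,0,20,0,0,0],[0,0,50,0,0,0],[0,0,80,0,0,0],[0,0,110,0,0,0],[0,0,130,0,0,0],[0,0,130,0,0,0]]'
```

```text
time: 3.28
position: [0.5227, 0.0863, 0.0541]
tool_rot: [-3.141, -0.066, -0.004]
ft_force: [0.8, 0.0, 0.3]
grip_width: 0.515
grip_force: 0.0
time: 4.03
position: [0.5218, 0.0856, 0.0529]
tool_rot: [3.14, 0.066, 0.0]
ft_force: [0.8, -3.8, 3.3]
grip_width: 0.222
grip_force: 30.0
time: 4.78
position: [0.5223, 0.0874, 0.1836]
tool_rot: [-3.14, -0.068, -0.004]
ft_force: [-0.2, 0.8, -0.9]
grip_width: 0.222
grip_force: 30.0
```

```bash
python3 -m inch '[[0,-30,0,0,0,0],[0,-75,0,0,0,1],[0,-120,0,0,0,2],[-1,-165,0,0,0,2.3],[-2,-210,0,0,0,2.3],[-3,-255,0,0,0,2.3],[-4,-300,0,0,0,2.3],[-5,-335,0,0,0,2.3],[-5,-347,0,0,0,2.3],[-5,-347,-40,0,0,2.3],[-5,-347,-70,0,0,2.3],[-5,-347,-70,0,0,2.3],[-5,-347,-70,0,0,2.3]]'
python3 - <<'E'
from bench import ctrl
import cv2,numpy as np
from scipy.spatial.transform import Rotation as Ro
s=ctrl.get_state(); m=Ro.from_rotvec(s["tool_rot"]).as_matrix();print(s["position"],np.degrees(np.arctan2(m[1,1],m[0,1])))
im,d=ctrl.get_image("wrist"); cv2.imwrite("pics/w2.png",cv2.convertScaleAbs(im[:,:,::-1],alpha=1.3))
E
```

```text
time: 6.4
position: [0.5175, -0.2598, 0.1134]
tool_rot: [3.139, 0.132, 0.002]
ft_force: [0.1, 0.6, 0.3]
grip_width: 0.22
grip_force: 30.0
[ 0.51747339 -0.25975924  0.1134241 ] -85.18388005568599
```

View pics/w2.png

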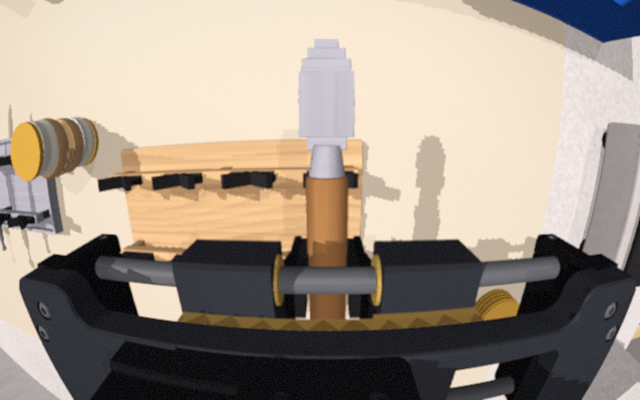

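The handle (x≈327) lies over the middle of the rear saddle of notch 4 (x 303–357). I'll lower and release.

```bash
python3 -m inch '[[0,-1,-25,0,0,0],[0,-1,-45,0,0,0],[0,-1,-58,0,0,0],[0,-1,-58,0,0,0],[0,-1,-58,0,0,0]]'
python3 -m inch '[[0,0,0,0,0,0],[0,0,0,0,0,0],[0,0,0,0,0,0],[0,0,0,0,0,0],[0,0,0,0,0,0]]' 45 30
python3 -m inch '[[0,0,20,0,0,0],[0,0,50,0,0,0],[0,0,80,0,0,0],[0,0,110,0,0,0],[0,0,130,0,0,0],[0,0,130,0,0,0]]'
python3 - <<'E'
from bench import ctrl
import cv2
im,d=ctrl.get_image("top"); cv2.imwrite("pics/t2.png",cv2.resize(cv2.convertScaleAbs(im[110:250,190:490,::-1],alpha=1.5),None,fx=2.6,fy=2.6,interpolation=2))
E
```

```text
time: 7.08
position: [0.5169, -0.2616, 0.0551]
tool_rot: [3.139, 0.13, 0.001]
ft_force: [0.3, -0.0, -0.5]
grip_width: 0.218
grip_force: 30.1
time: 7.7
position: [0.5166, -0.2616, 0.0546]
tool_rot: [3.139, 0.13, -0.0]
ft_force: [-0.6, 0.1, 0.5]
grip_width: 0.513
grip_force: 0.0
time: 8.45
position: [0.518, -0.2622, 0.1878]
tool_rot: [3.136, 0.13, 0.007]
ft_force: [0.1, 0.1, -0.2]
grip_width: 0.523
grip_force: 0.0
```

View pics/t2.png

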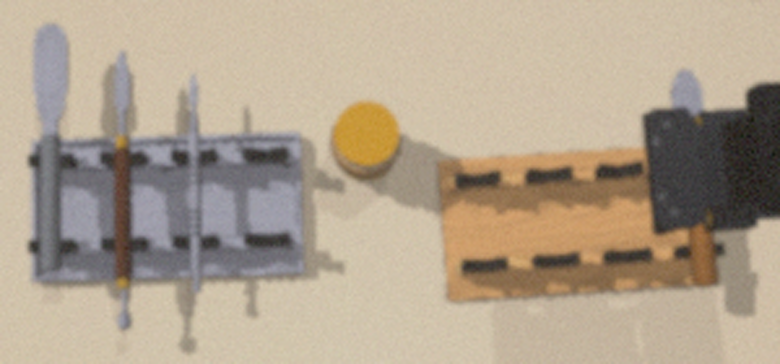

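The plaster knife is seated in notch 4, with its blade at (686,90) and handle at (704,255). Next is the carver, into notch 3.

```bash
python3 -m inch '[[0,30,0,0,0,0],[0,80,0,0,0,-1],[0,130,0,0,0,-2.3],[0,180,0,0,0,-2.3],[0,230,0,0,0,-2.3],[0,280,0,0,0,-2.3],[1,330,0,0,0,-2.3],[2,380,0,0,0,-2.3],[3,406,0,0,0,-2.3],[3,406,-40,0,0,-2.3],[3,406,-85,0,0,-2.3],[3,406,-85,0,0,-2.3],[3,406,-110,0,0,-2.3],[3,406,-130,0,0,-2.3],[3,406,-139,0,0,-2.3],[3,406,-139,0,0,-2.3],[3,406,-139,0,0,-2.3]]' 40 30
python3 -m inch '[[0,0,0,0,0,0],[0,0,0,0,0,0],[0,0,0,0,0,0],[0,0,0,0,0,0],[0,0,0,0,0,0],[0,0,0,0,0,0]]' 0 30
python3 -m inch '[[0,0,20,0,0,0],[0,0,50,0,0,0],[0,0,80,0,0,0],[0,0,110,0,0,0],[0,0,135,0,0,0],[0,0,135,0,0,0]]'
```

```text
time: 10.62
position: [0.5202, 0.1446, 0.0464]
tool_rot: [-3.141, -0.067, -0.002]
ft_force: [-0.5, 0.5, -0.2]
grip_width: 0.461
grip_force: 0.0
time: 11.38
position: [0.5197, 0.1435, 0.0456]
tool_rot: [3.14, 0.066, -0.0]
ft_force: [0.1, -3.6, 2.5]
grip_width: 0.088
grip_force: 29.9
time: 12.12
position: [0.521, 0.1458, 0.1838]
tool_rot: [-3.14, -0.068, -0.009]
ft_force: [0.2, -0.0, -0.8]
grip_width: 0.093
grip_force: 29.9
```

Grip width is about 8 mm, so the carver is held. I'll carry it to notch 3.

```bash
python3 -m inch '[[0,-30,0,0,0,0],[0,-75,0,0,0,1],[0,-120,0,0,0,2],[-1,-165,0,0,0,2.3],[-3,-210,0,0,0,2.3],[-5,-255,0,0,0,2.3],[-7,-300,0,0,0,2.3],[-8,-335,0,0,0,2.3],[-8,-347,0,0,0,2.3],[-8,-347,-40,0,0,2.3],[-8,-347,-70,0,0,2.3],[-8,-347,-70,0,0,2.3],[-8,-347,-100,0,0,2.3],[-8,-347,-120,0,0,2.3],[-8,-347,-133,0,0,2.3],[-8,-347,-133,0,0,2.3],[-8,-347,-133,0,0,2.3]]'
python3 -m inch '[[0,0,0,0,0,0],[0,0,0,0,0,0],[0,0,0,0,0,0],[0,0,0,0,0,0],[0,0,0,0,0,0]]' 38 30
python3 -m inch '[[0,0,20,0,0,0],[0,0,50,0,0,0],[0,0,80,0,0,0],[0,0,110,0,0,0],[0,0,130,0,0,0],[0,0,130,0,0,0]]'
```

```text
time: 14.25
position: [0.5123, -0.2025, 0.0486]
tool_rot: [3.138, 0.13, 0.002]
ft_force: [0.3, 0.5, -0.1]
grip_width: 0.09
grip_force: 30.1
time: 14.88
position: [0.5115, -0.2027, 0.0476]
tool_rot: [3.139, 0.13, -0.0]
ft_force: [-0.0, -0.0, 0.5]
grip_width: 0.428
grip_force: 0.0
time: 15.62
position: [0.5127, -0.203, 0.1792]
tool_rot: [3.137, 0.13, 0.005]
ft_force: [-0.1, 0.5, 0.4]
grip_width: 0.435
grip_force: 0.0
```

Next, the wax knife.

```bash
python3 -m inch '[[0,30,0,0,0,0],[0,80,0,0,0,-1],[0,130,0,0,0,-2.3],[0,180,0,0,0,-2.3],[0,230,0,0,0,-2.3],[0,280,0,0,0,-2.3],[-1,330,0,0,0,-2.3],[-2,380,0,0,0,-2.3],[-3,405,0,0,0,-2.3],[-3,405,-40,0,0,-2.3],[-3,405,-80,0,0,-2.3],[-3,405,-80,0,0,-2.3],[-3,405,-105,0,0,-2.3],[-3,405,-120,0,0,-2.3],[-3,405,-128,0,0,-2.3],[-3,405,-128,0,0,-2.3],[-3,405,-128,0,0,-2.3]]' 40 30
python3 -m inch '[[0,0,0,0,0,0],[0,0,0,0,0,0],[0,0,0,0,0,0],[0,0,0,0,0,0],[0,0,0,0,0,0],[0,0,0,0,0,0]]' 0 30
python3 -m inch '[[0,0,20,0,0,0],[0,0,50,0,0,0],[0,0,80,0,0,0],[0,0,110,0,0,0],[0,0,130,0,0,0],[0,0,130,0,0,0]]'
python3 - <<'E'
from bench import ctrl
import cv2
im,d=ctrl.get_image("top"); cv2.imwrite("pics/t3.png",cv2.resize(cv2.convertScaleAbs(im[110:250,190:490,::-1],alpha=1.5),None,fx=2.6,fy=2.6,interpolation=2))
E
```

```text
time: 17.75
position: [0.5092, 0.2026, 0.0504]
tool_rot: [-3.141, -0.067, -0.002]
ft_force: [0.3, -0.5, 0.1]
grip_width: 0.456
grip_force: 0.0
time: 18.5
position: [0.5087, 0.2011, 0.0496]
tool_rot: [3.139, 0.066, -0.0]
ft_force: [-0.9, -5.6, 3.9]
grip_width: 0.147
grip_force: 30.0
time: 19.25
position: [0.5094, 0.2035, 0.1815]
tool_rot: [-3.14, -0.068, -0.006]
ft_force: [0.2, -0.4, -1.2]
grip_width: 0.156
grip_force: 29.9
```

View pics/t3.png

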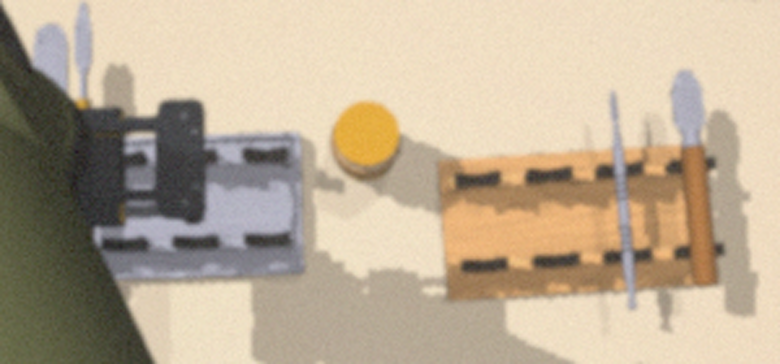

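The carver (x≈620) and plaster knife (x≈695) are seated, and the wax knife is in the gripper. I'll carry it to notch 2.

```bash
python3 -m inch '[[0,-30,0,0,0,0],[0,-75,0,0,0,1],[0,-120,0,0,0,2],[0,-165,0,0,0,2.3],[0,-210,0,0,0,2.3],[-1,-255,0,0,0,2.3],[-1,-300,0,0,0,2.3],[-1,-335,0,0,0,2.3],[-1,-348,0,0,0,2.3],[-1,-348,-40,0,0,2.3],[-1,-348,-70,0,0,2.3],[-1,-348,-70,0,0,2.3],[-1,-348,-100,0,0,2.3],[-1,-348,-118,0,0,2.3],[-1,-348,-128,0,0,2.3],[-1,-348,-128,0,0,2.3],[-1,-348,-128,0,0,2.3]]'
python3 -m inch '[[0,0,0,0,0,0],[0,0,0,0,0,0],[0,0,0,0,0,0],[0,0,0,0,0,0],[0,0,0,0,0,0]]' 40 30
python3 -m inch '[[0,0,20,0,0,0],[0,0,50,0,0,0],[0,0,80,0,0,0],[0,0,110,0,0,0],[0,0,130,0,0,0],[0,0,130,0,0,0]]'
```

```text
time: 21.42
position: [0.5081, -0.1457, 0.0524]
tool_rot: [3.138, 0.13, 0.002]
ft_force: [-1.1, 0.6, -0.5]
grip_width: 0.145
grip_force: 29.9
time: 22.05
position: [0.5076, -0.1457, 0.0516]
tool_rot: [3.139, 0.13, -0.0]
ft_force: [0.3, -0.0, -1.0]
grip_width: 0.455
grip_force: 0.0
time: 22.8
position: [0.5087, -0.1459, 0.1831]
tool_rot: [3.137, 0.13, 0.005]
ft_force: [-1.1, -0.4, -0.4]
grip_width: 0.458
grip_force: 0.0
```

Last, the spatula.

```bash
python3 -m inch '[[0,30,0,0,0,0],[0,80,0,0,0,-1],[0,130,0,0,0,-2.3],[0,180,0,0,0,-2.3],[2,230,0,0,0,-2.3],[4,280,0,0,0,-2.3],[6,330,0,0,0,-2.3],[8,380,0,0,0,-2.3],[8,406,0,0,0,-2.3],[8,406,-40,0,0,-2.3],[8,406,-80,0,0,-2.3],[8,406,-80,0,0,-2.3],[8,406,-105,0,0,-2.3],[8,406,-120,0,0,-2.3],[8,406,-130,0,0,-2.3],[8,406,-130,0,0,-2.3],[8,406,-130,0,0,-2.3]]' 45 30
python3 -m inch '[[0,0,0,0,0,0],[0,0,0,0,0,0],[0,0,0,0,0,0],[0,0,0,0,0,0],[0,0,0,0,0,0],[0,0,0,0,0,0]]' 0 30
python3 -m inch '[[0,0,20,0,0,0],[0,0,50,0,0,0],[0,0,80,0,0,0],[0,0,110,0,0,0],[0,0,130,0,0,0],[0,0,130,0,0,0]]'
```

```text
time: 24.92
position: [0.5161, 0.2607, 0.0524]
tool_rot: [-3.14, -0.067, -0.002]
ft_force: [0.3, 0.7, 0.1]
grip_width: 0.518
grip_force: 0.0
time: 25.68
position: [0.5157, 0.2596, 0.0516]
tool_rot: [3.14, 0.066, -0.0]
ft_force: [-0.1, -4.0, 3.0]
grip_width: 0.187
grip_force: 30.0
time: 26.42
position: [0.5164, 0.2614, 0.1836]
tool_rot: [-3.139, -0.067, -0.005]
ft_force: [0.2, 0.8, -0.8]
grip_width: 0.185
grip_force: 29.9
```

```bash
python3 -m inch '[[0,-30,0,0,0,0],[-1,-75,0,0,0,1],[-3,-120,0,0,0,2],[-5,-165,0,0,0,2.3],[-7,-210,0,0,0,2.3],[-9,-255,0,0,0,2.3],[-11,-300,0,0,0,2.3],[-13,-335,0,0,0,2.3],[-13,-348,0,0,0,2.3],[-13,-348,-40,0,0,2.3],[-13,-348,-70,0,0,2.3],[-13,-348,-70,0,0,2.3],[-13,-348,-100,0,0,2.3],[-13,-348,-118,0,0,2.3],[-13,-348,-128,0,0,2.3],[-13,-348,-128,0,0,2.3],[-13,-348,-128,0,0,2.3]]'
python3 -m inch '[[0,0,0,0,0,0],[0,0,0,0,0,0],[0,0,0,0,0,0],[0,0,0,0,0,0],[0,0,0,0,0,0]]' 42 30
python3 -m inch '[[0,0,20,0,0,0],[0,0,50,0,0,0],[0,0,80,0,0,0],[0,0,110,0,0,0],[0,0,130,0,0,0],[0,50,130,0,0,0],[0,100,130,0,0,0],[0,150,130,0,0,0],[0,200,130,0,0,0],[0,250,130,0,0,0],[0,300,130,0,0,0],[0,350,130,0,0,0],[0,350,130,0,0,0],[0,350,130,0,0,0]]'
python3 - <<'E'
from bench import ctrl
import cv2,numpy as np
im,d=ctrl.get_image("top"); np.savez("end.npz",im=im)
c=cv2.resize(cv2.convertScaleAbs(im[110:235,320:480,::-1],alpha=1.3),None,fx=4.8,fy=4.8,interpolation=2); cv2.imwrite("pics/t4.png",c)
E
```

```text
time: 28.55
position: [0.5031, -0.0876, 0.0543]
tool_rot: [3.139, 0.13, 0.002]
ft_force: [-0.0, 0.4, -1.3]
grip_width: 0.183
grip_force: 29.9
time: 29.18
position: [0.5026, -0.0876, 0.0536]
tool_rot: [3.139, 0.13, -0.0]
ft_force: [-0.2, -0.6, 0.1]
grip_width: 0.48
grip_force: 0.0
time: 30.92
position: [0.5025, 0.2618, 0.1833]
tool_rot: [3.138, 0.13, -0.001]
ft_force: [0.4, -0.6, 0.3]
grip_width: 0.481
grip_force: 0.0
```

View pics/t4.png

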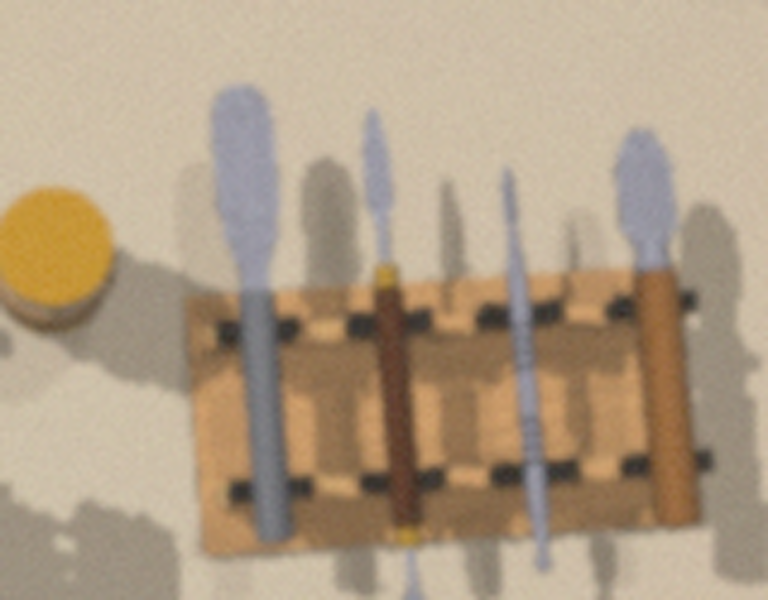

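All four lie centred in their front and rear saddles in the right order: spatula 265, wax knife 395, carver 525, plaster knife 665. Lengthwise they are within about 4 mm, and the models at (55,250) haven't moved. I'm handing in.

```bash
python3 -c "
from bench import ctrl
print(ctrl.close_job())"
```

```text
the job is handed in; nothing more can be done
None
```

The job is handed in: the spatula, wax knife, carver and plaster knife now lie in bench-rack notches 1 to 4, in their original order with working ends away from the robot, and the plaster models were not disturbed (about 31 s of the 115 s used; no verdict was returned).

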